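Clear the panel jig, load the slats, close the jaw and press the caul on

TASK

First clear every wooden offcut out of the panel jig into the grey scrap box, then lay all the pale slats there are flat in the channel, side by side across it, between the sliding jaw and the end fence. Then slide the jaw towards the fence until the slats are tight together between them, and last set the red caul on top, centred, its length running from jaw to fence so that it bears on every slat, press it down firmly and leave it lying level. Leave the other things on the bench alone.

Things in the scene. Friction and masses are not known exactly. Their poses are not given: they have to be found in the camera images.
- jig: Fixed panel jig: plywood bed 140 (x) x 334 (y) mm, bed surface 12 mm above the bench. Origin: on the bench under the channel's middle; x across the channel, y along it to the fence. Channel 116 mm wide (x -58 to 58 mm) between aluminium rails (10 mm wide, 8 mm above the bed). Dark steel end fence: face at y = 135 mm, 18 mm thick, 26 mm above the bed; the jaw closes the other end.
- fence_face (a point): Middle of the fence's face that looks at the jaw, at bed height; axes as the jig's, so the channel lies at its -y.
- jaw (a joint): Sliding jaw's travel in m along the jig's +y: 0 = fully open (face 270 mm from the fence), 0.20 = end of travel; clear distance jaw to fence = 0.270 - value. It slides with about 2.5 N of friction and stays where it is left.
- jaw_grip (a point): Grip point in the jaw's black upright handle: handle is 36 mm (jig x) x 20 mm (jig y), its top 13 mm above this point and its foot 23 mm below it (on top of the green jaw block, 108 x 36 mm, whose top is 27 mm above the bed). The point is 62 mm above the bench. Axes as the jig's.
- jaw_face (a point): Middle of the jaw's face that looks at the fence, at bed height, axes as the jig's: the channel lies at its +y.
- caul: Caul (pressing block): a red plate 80 (x) x 40 (y) x 16 mm with a wooden grip bar 50 (x) x 20 (y) x 22 mm along its top, 38 mm tall in all, about 0.25 kg; a push of about 10 N on it is firm. Origin: centre of its underside; x along its length, z up.
- scrap_box: Grey open scrap box fixed to the bench, 170 (x) x 230 (y) x 60 mm, walls and floor 6 mm. Origin: centre of its underside, z up.
- slat_0: Pale wooden slat 110 (x) x 46 (y) x 18 (z) mm, about 70 g, lying flat on the bench at the start; may be absent; either face may be up in the jig. Origin: centre of its underside.
- slat_1: Pale wooden slat 110 (x) x 46 (y) x 18 (z) mm, about 70 g, lying flat on the bench at the start; may be absent; either face may be up in the jig. Origin: centre of its underside.
- slat_2: Pale wooden slat 110 (x) x 46 (y) x 18 (z) mm, about 70 g, lying flat on the bench at the start; may be absent; either face may be up in the jig. Origin: centre of its underside.
- offcut_0: Wooden offcut block 46 (x) x 34 (y) x 28 (z) mm, about 50 g, lying in the jig's channel at the start; may be absent. Origin: centre of its underside.
- offcut_1: Wooden offcut block 42 (x) x 30 (y) x 32 (z) mm, about 50 g, lying in the jig's channel at the start; may be absent. Origin: centre of its underside.
- offcut_2: Wooden offcut block 46 (x) x 32 (y) x 24 (z) mm, about 50 g, lying in the jig's channel at the start; may be absent. Origin: centre of its underside.
- offcut_3: Wooden offcut block 44 (x) x 34 (y) x 30 (z) mm, about 50 g, lying in the jig's channel at the start; may be absent. Origin: centre of its underside.
- glue: Bystander, leave alone: closed white glue bottle with an orange cap, 54 mm wide, 130 mm tall.
- hammer: Bystander, leave alone: hammer lying flat at the left side of the bench.
- brush: Bystander, leave alone: hand brush lying flat.
- disc: Bystander, leave alone: round wooden blank, 130 mm across, 14 mm thick, lying flat.
- tape: Bystander, leave alone: yellow tape-measure case, 62 x 34 x 60 mm.
- mug: Bystander, leave alone: blue mug, 76 mm wide, 85 mm tall.
Not all that is in view belongs to the job. Leave any purple or yellow look-alike of the offcut_2 alone.

How it is judged:
On the way, in this order (a step that is already met when the one before it is completed fails the run):
1. every offcut is in the scrap box (x of offcut_0 in the frame of scrap_box between -0.085 and 0.085 m and y of offcut_0 in the frame of scrap_box between -0.115 and 0.115 m and height (world z) of each of offcut_0, offcut_1, offcut_2, offcut_3 below 0.058 m and x of offcut_1 in the frame of scrap_box between -0.085 and 0.085 m and y of offcut_1 in the frame of scrap_box between -0.115 and 0.115 m and x of offcut_2 in the frame of scrap_box between -0.085 and 0.085 m and y of offcut_2 in the frame of scrap_box between -0.115 and 0.115 m and x of offcut_3 in the frame of scrap_box between -0.085 and 0.085 m and y of offcut_3 in the frame of scrap_box between -0.115 and 0.115 m), for 0.2 s.
2. every slat lies flat in the channel, across it, between jaw and fence (x of slat_0 in the frame of jig between -0.008 and 0.008 m and ((z of slat_0 in the frame of jig between 0.008 and 0.016 m and angle between slat_0's own z axis and vertical below 0.05 rad) or (z of slat_0 in the frame of jig between 0.026 and 0.034 m and angle between slat_0's own z axis and vertical above 3.0916 rad)) and y of slat_0 in the frame of jig between -0.135 and 0.135 m and angle between the x axis of each of slat_0, slat_1, slat_2 and the x axis of jig, either way round below 0.1 rad and y of each of slat_0, slat_1, slat_2 in the frame of jaw_face above 0.018 m and x of slat_1 in the frame of jig between -0.008 and 0.008 m and ((z of slat_1 in the frame of jig between 0.008 and 0.016 m and angle between slat_1's own z axis and vertical below 0.05 rad) or (z of slat_1 in the frame of jig between 0.026 and 0.034 m and angle between slat_1's own z axis and vertical above 3.0916 rad)) and y of slat_1 in the frame of jig between -0.135 and 0.135 m and x of slat_2 in the frame of jig between -0.008 and 0.008 m and ((z of slat_2 in the frame of jig between 0.008 and 0.016 m and angle between slat_2's own z axis and vertical below 0.05 rad) or (z of slat_2 in the frame of jig between 0.026 and 0.034 m and angle between slat_2's own z axis and vertical above 3.0916 rad)) and y of slat_2 in the frame of jig between -0.135 and 0.135 m), for 0.2 s.
3. the jaw is closed and the slats are tight between it and the fence (all of step 2 and y of any of slat_0, slat_1, slat_2 in the frame of fence_face above -0.027 m and y of any of slat_0, slat_1, slat_2 in the frame of jaw_face below 0.027 m and (y of slat_0 in the frame of fence_face above -0.027 m or horizontal distance between slat_0 and slat_1 below 0.0505 m or horizontal distance between slat_0 and slat_2 below 0.0505 m) and (y of slat_0 in the frame of jaw_face below 0.027 m or horizontal distance between slat_0 and slat_1 below 0.0505 m or horizontal distance between slat_0 and slat_2 below 0.0505 m) and (y of slat_1 in the frame of fence_face above -0.027 m or horizontal distance between slat_1 and slat_0 below 0.0505 m or horizontal distance between slat_1 and slat_2 below 0.0505 m) and (y of slat_1 in the frame of jaw_face below 0.027 m or horizontal distance between slat_1 and slat_0 below 0.0505 m or horizontal distance between slat_1 and slat_2 below 0.0505 m) and (y of slat_2 in the frame of fence_face above -0.027 m or horizontal distance between slat_2 and slat_0 below 0.0505 m or horizontal distance between slat_2 and slat_1 below 0.0505 m) and (y of slat_2 in the frame of jaw_face below 0.027 m or horizontal distance between slat_2 and slat_0 below 0.0505 m or horizontal distance between slat_2 and slat_1 below 0.0505 m)), for 0.2 s.
4. the caul lies level over every slat and is pressed down with more than 2.5 N on a slat (z of caul in the frame of jig between 0.026 and 0.034 m and angle between caul's own z axis and vertical below 0.05 rad and x of caul in the frame of jig between -0.03 and 0.03 m and angle between the x axis of caul and the y axis of jig, either way round below 0.26 rad and y of slat_0 in the frame of caul between -0.05 and 0.05 m and x of slat_0 in the frame of caul between -0.06 and 0.06 m and y of slat_1 in the frame of caul between -0.05 and 0.05 m and x of slat_1 in the frame of caul between -0.06 and 0.06 m and y of slat_2 in the frame of caul between -0.05 and 0.05 m and x of slat_2 in the frame of caul between -0.06 and 0.06 m and (contact force between caul and slat_0 above 2.5 N or contact force between caul and slat_1 above 2.5 N or contact force between caul and slat_2 above 2.5 N)), for 0.1 s.
At the end, for the whole second after the job is handed in: Offcuts in the scrap box; slats flat on the bed (4 mm, 0.05 rad) and square across it (0.10 rad); jaw, slats and fence tight (gaps under 4 mm); caul level on every slat (4 mm, 0.05 rad), within 30 mm of the middle line and 0.26 rad of the channel; all released and at rest (all of step 1 and all of step 3 and z of caul in the frame of jig between 0.026 and 0.034 m and angle between caul's own z axis and vertical below 0.05 rad and x of caul in the frame of jig between -0.03 and 0.03 m and angle between the x axis of caul and the y axis of jig, either way round below 0.26 rad and y of slat_0 in the frame of caul between -0.05 and 0.05 m and x of slat_0 in the frame of caul between -0.06 and 0.06 m and y of slat_1 in the frame of caul between -0.05 and 0.05 m and x of slat_1 in the frame of caul between -0.06 and 0.06 m and y of slat_2 in the frame of caul between -0.05 and 0.05 m and x of slat_2 in the frame of caul between -0.06 and 0.06 m and linear speed of each of slat_0, slat_1, slat_2, offcut_0, offcut_1, offcut_2, offcut_3, caul below 0.02 m/s and velocity of joint jaw between -0.01 and 0.01 m/s); the robot touches nothing.
It fails at once if a bystander (glue, hammer, brush, disc, tape or mug) is moved more than 30 mm (distance of any of glue, hammer, brush, disc, tape, mug from where it was at the start of the episode above 0.03 m).
Of offcut_0, offcut_1, offcut_2, offcut_3 only 3 to 4 are there at a start; the rules pass over those that are not, and their reading is None.
Of slat_0, slat_1, slat_2 only 2 to 3 are there at a start; the rules pass over those that are not, and their reading is None.
At some moment in a run one of offcut_0, offcut_1, offcut_2, offcut_3, caul may be knocked a few centimetres aside while the robot is not near it.
Once in a run the grip may slacken for a moment while it holds something.
It also fails if it takes over 210 s, if anything falls off the work surface, if the arm or the gripper's body presses on something with over 40 N, if the wrist force passes 120 N, or if a joint passes its speed limit or range.

ROBOT

A 6-joint arm with a two-finger parallel gripper is mounted at the origin on the work surface. World frame = base frame: x ahead of the robot, y to its left, z up, the work surface at z = 0. Lengths are in m, angles in rad, forces in N, time in s.
With the tool pointing down it reaches from about 0.3 to 0.75 m from the base axis. Payload 8.5 kg.
Tool frame: the origin (TCP) lies where the fingers leave the gripper's body, on its centre line; the fingertips stand 73 mm ahead of it and the grasp point (between the pads) lies 54 mm ahead of it; z points along the fingers, y is the line along which they close (so a half turn about z gives the same grasp; the last joint's range is limited). The gripper opens to 85 mm and grips with 20 to 120 N. Pads are 22 mm wide; open, the fingers measure 114 mm over their backs; the gripper's body (76 mm by 85 mm) begins 54 mm behind the grasp point. The pads swing forward as they close: fully open they stand 13 mm farther back than shut.
Start: joints at [-1.51, 0.381, 1.297, -0, 1.464, -0.215], TCP at [0.15, -0.529, 0.304] pointing down, gripper open.
Joint ranges: [-3.11, 3.11], [-0.89, 2.33], [0.22, 2.48], [-1.42, 4.56], [0.17, 2.85], [-2.88, 2.88]. Speed limits (rad/s): [2.39, 2.39, 3.14, 3.14, 3.14, 3.14].

INTERFACE

Orientations are given as [roll, pitch, yaw] about the fixed x, y, z axes, in that order (R = Rz(yaw) Ry(pitch) Rx(roll)).
In Python, from station import state, get_image, camera_params, job_done gives the robot as it stands.
- The arm moves only by the shell command python3 -m pendant 'ROWS'. ROWS is JSON, one flat list of numbers, 7 for each row, row after row: the shift along the world's x, y, z each as a share of 300 mm, from -1 to 1, then the turn, a rotation vector about the world's x, y, z each as a share of pi/2 rad, from -1 to 1, then the closure, from 0 (fully open) to 1 (shut). In form: [tx, ty, tz, wx, wy, wz, grip, tx, ty, tz, wx, wy, wz, grip, ...]. A call has 1 to 20 rows; each row is the pose to reach, as a shift and turn from the pose commanded when the call began; what a row does not reach only later rows make up. A row lasts 1/8 s, in which the tool goes at most 62.5 mm and 10.7 degrees, less where a joint would pass 70% of its speed; a pose out of reach is approached as far as the arm can. A call with a number of a shift or a turn outside -1 to 1 is refused whole. A call with a gripper value outside its range is refused whole. The fingers move at their own pace and stop on an object; the grip force is fixed at half the most. Time passes only in rows, so rows that repeat a pose let the fingers close. It gives the time, the measured TCP pose, the force, the opening and the grip force at its end, in the units of the state.
- state(): the state, without advancing time (a new reading comes with each control period).
- get_image(name): name is "side" or "top"; returns the picture (400x640x3 uint8, blue, green, red); there is no depth.
- camera_params(name): a dict with "fovy" (degrees; the focal length in pixels is half the picture's height over the tangent of half this angle, whatever the lens; pixels are square), "cx", "cy" (the principal point, pixels), "k1" (the pictures are not rectified: a ray, as slopes to the right and down, at radius r is drawn at 1 + k1 r^2 times it, then the intrinsics apply), "world_from_camera" (4x4, takes a point from camera to world coordinates). Camera axes: x right, y up, looking along -z (the intrinsics and any distortion apply to the point x, -y, -z); pixel columns grow to the right and rows downward; lengths in m; the calibration is good to about 2 mm. A picture is of the moment at which its call begins. camera_params takes no time and is no camera call.
- job_done(): hands the job in; it is judged then, once.
The state is a dict: "time": time; "q": joint angles; "qvel": joint speeds; "effort": joint torques, N m; "position": TCP position; "eef_rot": TCP orientation; "ft_force": force on the tool from outside, world axes, zero at the start; "ft_torque": the same for the moment, N m; "finger_gap": finger opening in m; "finger_force": force on a finger pad.
Only numpy, scipy, OpenCV 4.12 (cv2) and the standard library are available. Lean on these libraries where they do the work, as an engineer would, in place of code of your own. Each camera call takes 0.05 s, during which the arm holds its last target. There are 200 camera calls.

## Working session

There is one attempt and no reset: what is moved stays moved. The work goes in short steps, Python scripts to look and compute and a shell command to move; the robot and the scene stay as the last step left them, time stands still between calls to the robot, and variables do not carry over. Pictures are saved under pics/ and viewed, at most 14 in all, crops included, and the job is handed in when it is done.

```bash
mkdir -p pics
cat > h.py <<'E'
import numpy as np, cv2
from station import state, get_image, camera_params
def ray(cam,u,v):
    p=camera_params(cam); f=200/np.tan(np.radians(p['fovy'])/2)
    K=np.array([[f,0,p['cx']],[0,f,p['cy']],[0,0,1.]])
    x,y=cv2.undistortPoints(np.array([[[u,v]]],float),K,np.array([p['k1'],0,0,0,0.]))[0,0]
    # model: drawn = (1+k1 r^2)*ray, same as OpenCV radial
    T=np.array(p['world_from_camera']); return T[:3,3],T[:3,:3]@np.array([x,-y,-1.])
def onz(cam,u,v,z):
    o,d=ray(cam,u,v); return o+d*(z-o[2])/d[2]
def proj(cam,P):
    p=camera_params(cam); f=200/np.tan(np.radians(p['fovy'])/2)
    T=np.linalg.inv(np.array(p['world_from_camera'])); c=T[:3,:3]@np.array(P)+T[:3,3]
    x,y=c[0]/-c[2],-c[1]/-c[2]; s=1+p['k1']*(x*x+y*y)
    return np.array([f*x*s+p['cx'],f*y*s+p['cy']])
def tri(u1,u2):
    a,d=ray('top',*u1); b,e=ray('side',*u2)
    A=np.stack([d,-e],1); t=np.linalg.lstsq(A,b-a,rcond=None)[0]
    p,q=a+d*t[0],b+e*t[1]; return (p+q)/2,np.linalg.norm(p-q)
E
python3 - <<'E'
from h import *
for n in('top','side'):
    cv2.imwrite(f'pics/{n}0.png',get_image(n)); p=camera_params(n); print(n,p['fovy'],p['cx'],p['cy'],p['k1'],np.round(p['world_from_camera'],3).tolist())
s=state();print(s)
E
```

```text
top 54.39553468311471 320.5507134738998 202.22394814821982 -0.07073672564708257 [[0.01, 0.982, -0.19, 0.27], [-1.0, 0.009, -0.005, -0.0], [-0.004, 0.19, 0.982, 1.438], [0.0, 0.0, 0.0, 1.0]]
side 51.265209198382145 313.51713679914684 202.84947776022352 0.012751582232642661 [[0.974, 0.185, -0.128, 0.361], [-0.224, 0.756, -0.615, -0.873], [-0.017, 0.628, 0.778, 1.171], [0.0, 0.0, 0.0, 1.0]]
{'time': 0.1, 'q': array([-1.51028588e+00,  3.81149573e-01,  1.29814701e+00,  4.60002032e-06,
        1.46360455e+00, -2.15311792e-01]), 'qvel': array([ 8.22417741e-04, -2.22463286e-03, -4.14901084e-03, -6.65877683e-04,
        8.54040747e-05, -1.79258450e-03]), 'effort': array([ 3.52261879e-03, -4.49215293e+01, -2.31655866e+01, -2.03866357e-04,
        3.67319924e-03, -8.00607324e-06]), 'position': array([ 0.14976832, -0.5290475 ,  0.30337501]), 'eef_rot': array([-3.14031536e+00, -2.84026451e-04,  2.75821562e-01]), 'ft_force': array([-0.3119665 ,  0.59175628, -0.86975807]), 'ft_torque': array([ 0.00615963, -0.02513602, -0.00549337]), 'finger_force': 0.0, 'finger_gap': 0.0854139992268372}
```

View pics/top0.png

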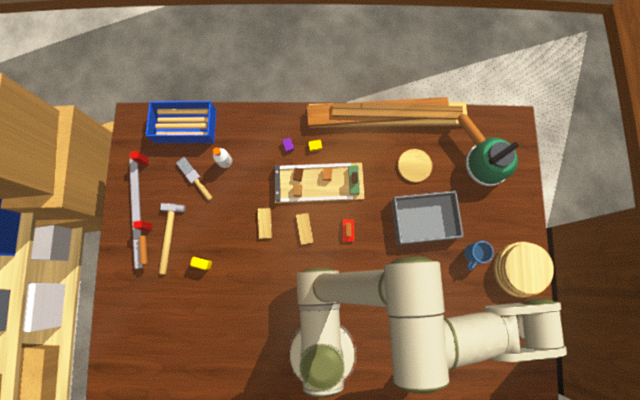

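View pics/side0.png

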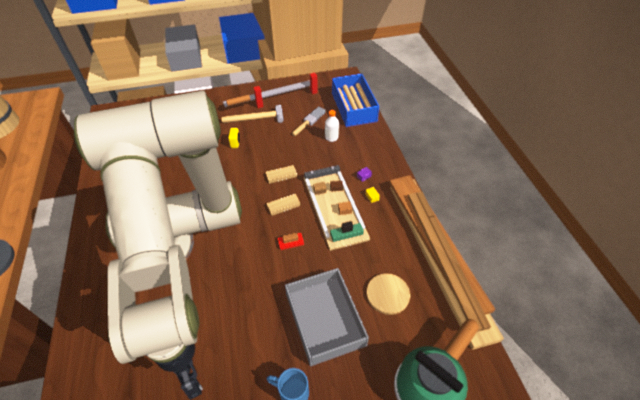

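Top: jig with fence at (278,184) and jaw at (355,180), offcuts near (298,175), (297,189), (326,174), slats at (264,223) and (305,229), caul (348,230), scrap box (428,218). I'll enlarge both views of the jig.

Run:
```python
from h import *
t=cv2.imread('pics/top0.png');s=cv2.imread('pics/side0.png')
cv2.imwrite('pics/t1.png',cv2.resize(t[150:255,245:375],(780,630-0))[:600]) 
cv2.imwrite('pics/s1.png',cv2.resize(s[155:255,255:385],(780,600)))
```

```text
(no output)
```

View pics/t1.png

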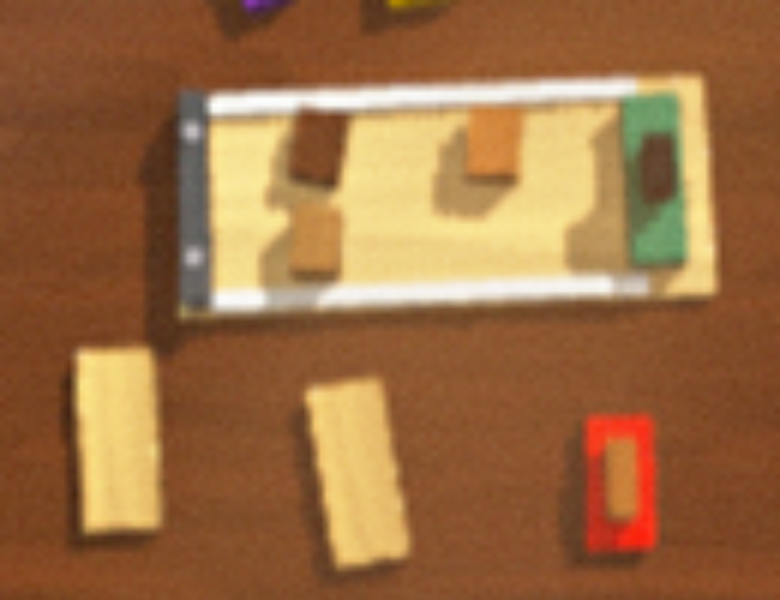

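View pics/s1.png

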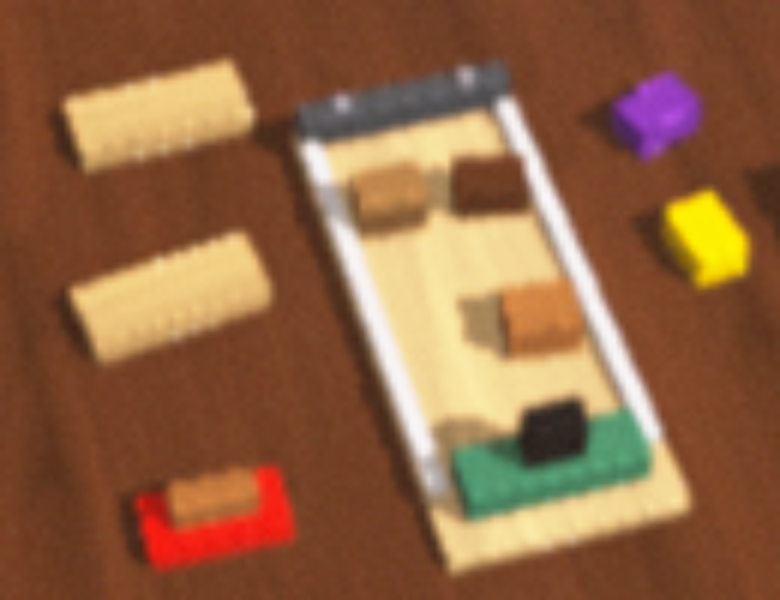

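Zooms: three offcuts (dark, light and orange), two slats, red caul, jaw fully open, handle black. Triangulating top-edge corners from both views.

```bash
cat > m.py <<'E'
from h import *
T=lambda x,y:(245+(x+.5)/6-.5,150+(y+.5)/6-.5)
S=lambda x,y:(255+(x+.5)/6-.5,155+(y+.5)/6-.5)
if __name__=='__main__':
  L={'slatA+':((77,348),(233,60)),'slatA-':((84,535),(62,102)),'slatB+':((308,388),(245,233)),'slatB-':((338,570),(68,290)),
  'dark+':((300,105),(520,155)),'dark-':((290,178),(452,160)),'light+':((295,205),(415,165)),'light-':((290,268),(355,175)),
  'or+':((470,108),(572,283)),'or-':((467,172),(502,290)),'grip+':((607,437),(252,470)),'grip-':((603,520),(168,482)),
  'caul+':((588,415),(280,467)),'caul-':((584,548),(137,495)),'hand+':((645,135),(583,400)),'hand-':((642,200),(525,410)),
  'fence+':((180,92),(505,62)),'fence-':((180,312),(300,108)),'bedjaw+':((704,75),(690,500)),'bedjaw-':((717,295),(450,572))}
  for k,(a,b) in L.items():
    p,e=tri(T(*a),S(*b)); print(k,np.round(p*1000),'err',round(e*1000,1))
  t=cv2.imread('pics/top0.png')
  hsv=cv2.cvtColor(t,cv2.COLOR_BGR2HSV)
  for n,(x,y) in dict(slatA=(115,440),slatB=(358,470),bed=(400,200),dark=(320,145),light=(315,240),orange=(495,140),jaw=(655,230),hand=(655,165),red=(595,500),grip=(620,480),bench=(230,450),fence=(192,190)).items():
    u,v=T(x,y); print(n,hsv[round(v),round(u)])
  # scrap box outer rim corners in top view
  for u,v in((393,197),(459,192),(463,238),(397,246)): print('box',np.round(onz('top',u,v,.06)*1000))
E
python3 m.py
```

```text
slatA+ [520. 242.  19.] err 4.8
slatA- [406. 233.  17.] err 1.5
slatB+ [498.  98.  18.] err 2.4
slatB- [386.  77.  21.] err 1.5
dark+ [673. 106.  34.] err 4.9
dark- [628. 111.  34.] err 0.7
light+ [607. 107.  41.] err 4.7
light- [569. 109.  39.] err 2.2
or+ [673.  -0.  36.] err 1.1
or- [631.   1.  40.] err 0.9
grip+ [466. -85.  35.] err 3.4
grip- [418. -82.  35.] err 0.4
caul+ [483. -74.  17.] err 2.2
caul- [401. -72.  14.] err 1.9
hand+ [ 647. -106.   69.] err 1.6
hand- [ 611. -104.   67.] err 6.2
fence+ [681. 181.  37.] err 1.2
fence- [546. 177.  32.] err 5.0
bedjaw+ [ 701. -148.   15.] err 3.9
bedjaw- [ 561. -156.    4.] err 3.1
slatA [ 22 130 242]
slatB [ 21 129 239]
bed [ 23 110 241]
dark [ 12 175 128]
light [ 16 162 192]
orange [ 16 185 211]
jaw [ 54  88 160]
hand [ 11 118 102]
red [  3 208 190]
grip [ 14 186 202]
bench [ 14 169 133]
fence [ 30  15 104]
box [ 559. -255.   60.]
box [ 579. -498.   60.]
box [ 411. -503.   60.]
box [ 381. -265.   60.]
```

```bash
cat > d.py <<'E'
from h import *
import sys
def rect(cam,img,roi,lo,hi,z):
    x0,y0,x1,y1=roi; c=cv2.resize(img[y0:y1,x0:x1],None,fx=6,fy=6,interpolation=cv2.INTER_CUBIC)
    m=cv2.inRange(cv2.cvtColor(c,cv2.COLOR_BGR2HSV),lo,hi)
    m=cv2.morphologyEx(m,cv2.MORPH_OPEN,np.ones((7,7)))
    cs,_=cv2.findContours(m,cv2.RETR_EXTERNAL,cv2.CHAIN_APPROX_NONE)
    out=[]
    for k in cs:
        if cv2.contourArea(k)<500: continue
        w=np.array([onz(cam,x0+(p[0]+.5)/6-.5,y0+(p[1]+.5)/6-.5,z)[:2]*1000 for p in k[:,0]],np.float32)
        (cx,cy),(a,b),t=cv2.minAreaRect(w)
        if a<b: a,b,t=b,a,t+90
        out.append((round(cx,1),round(cy,1),round(a,1),round(b,1),round((t+90)%180-90,1)))  # angle of long side from world x
    return out
if __name__=='__main__':
    t=cv2.imread('pics/top0.png')
    W=((14,90,190),(30,160,255))
    print('slats',rect('top',t,(250,200,318,250),(15,80,185),(30,170,255),.018))
    print('caul',rect('top',t,(338,212,362,250),(0,200,150),(9,255,255),.016),rect('top',t,(338,212,362,250),(0,180,150),(20,255,255),.016))
    print('green',rect('top',t,(345,160,365,200),(40,50,80),(80,255,255),.039))
    print('white',rect('top',t,(275,155,356,206),(0,0,190),(180,50,255),.020))
    print('fence',rect('top',t,(270,160,290,205),(0,0,60),(180,60,150),.038))
    print('offc',rect('top',t,(285,163,345,200),(5,145,80),(20,255,230),.040))
    print('box',rect('top',t,(385,185,470,250),(0,0,80),(180,60,180),.06))
    from m import T
    for n,z,c in[('bed',.012,[(704,75),(717,295)]),('fenceface',.038,[(208,92),(211,306)]),('fenceback',.038,[(180,92),(180,312)]),('handle',.075,[(640,135),(675,132),(680,200),(642,203)]),
      ('dark',.036,[(300,105),(350,112),(337,188),(290,180)]),('light',.040,[(295,203),(343,208),(340,275),(290,270)]),('orange',.042,[(470,107),(522,107),(518,180),(467,175)]),('grip',.038,[(607,437),(637,437),(633,522),(603,520)])]:
        w=np.array([onz('top',*T(*p),z)[:2]*1000 for p in c]); print(n,w.round(0).tolist(),w.mean(0).round(1))
E
python3 d.py
```

```text
slats [(448.2, 67.0, 113.2, 48.5, 10.8), (467.2, 214.4, 113.8, 48.6, 5.4)]
caul [(443.0, -94.8, 83.8, 43.4, -0.0)] [(443.8, -94.7, 85.6, 45.2, 0.8)]
green [(596.7, -116.0, 41.4, 32.8, 3.1), (662.5, -112.4, 37.9, 33.9, 4.4)]Traceback (most recent call last):
  File "d.py", line 22, in <module>
    print('white',rect('top',t,(275,155,356,206),(0,0,190),(180,50,255),.020))
                  ~~~~^^^^^^^^^^^^^^^^^^^^^^^^^^^^^^^^^^^^^^^^^^^^^^^^^^^^^^^
  File "d.py", line 11, in rect
    w=np.array([onz(cam,x0+(p[0]+.5)/6-.5,y0+(p[1]+.5)/6-.5,z)[:2]*1000 for p in k[:,0]],np.float32)
                ~~~^^^^^^^^^^^^^^^^^^^^^^^^^^^^^^^^^^^^^^^^^^^
  File "h.py", line 10, in onz
    o,d=ray(cam,u,v); return o+d*(z-o[2])/d[2]
        ~~~^^^^^^^^^
  File "h.py", line 4, in ray
    p=camera_params(cam); f=200/np.tan(np.radians(p['fovy'])/2)
ValueError: time passes only in moves, steps and waits
```

```bash
sed -i 's/^from station.*/from station import state, get_image, camera_params as _cp\nfrom functools import lru_cache\ncamera_params=lru_cache(None)(_cp)/' h.py; python3 d.py
```

```text
slats [(448.2, 67.0, 113.2, 48.5, 10.8), (467.2, 214.4, 113.8, 48.6, 5.4)]
caul [(443.0, -94.8, 83.8, 43.4, -0.0)] [(443.8, -94.7, 85.6, 45.2, 0.8)]
green [(596.7, -116.0, 41.4, 32.8, 3.1), (662.5, -112.4, 37.9, 33.9, 4.4)]
white [(553.9, 140.5, 35.4, 13.2, -88.3), (561.4, -7.0, 206.8, 12.6, -87.1), (685.8, 30.2, 269.1, 14.3, -87.1)]
fence [(560.9, 167.6, 27.5, 17.2, 1.8), (616.0, 170.6, 74.5, 16.7, 2.8), (669.9, 172.4, 22.6, 18.0, 0.4)]
offc [(587.8, 94.7, 48.5, 31.1, -0.1), (645.3, 93.9, 45.8, 34.7, -5.5), (648.8, -14.9, 49.7, 36.4, -3.6), (687.9, 104.3, 78.0, 5.8, -89.6)]
box [(487.3, -380.4, 235.2, 174.9, -83.8)]
bed [[703.0, -149.0], [561.0, -155.0]] [ 632.2 -151.9]
fenceface [[682.0, 163.0], [546.0, 157.0]] [614.  160.3]
fenceback [[682.0, 181.0], [542.0, 176.0]] [612.  178.5]
handle [[646.0, -103.0], [648.0, -124.0], [606.0, -127.0], [604.0, -104.0]] [ 626.2 -114.4]
dark [[675.0, 106.0], [670.0, 75.0], [621.0, 82.0], [626.0, 111.0]] [648.1  93.2]
light [[611.0, 107.0], [608.0, 78.0], [566.0, 79.0], [568.0, 109.0]] [588.2  93.1]
orange [[672.0, -0.0], [673.0, -32.0], [626.0, -30.0], [629.0, 1.0]] [650.  -15.3]
grip [[467.0, -85.0], [468.0, -103.0], [416.0, -100.0], [417.0, -82.0]] [442.  -92.5]
```

```bash
python3 -m pendant '[0.9,0.9,0,0,0,-0.17,0, 1,1,0,0,0,-0.17,0, 1,1,0,0,0,-0.17,0, 1,1,0,0,0,-0.17,0, 1,1,0,0,0,-0.17,0, 1,1,0,0,0,-0.17,0, 1,1,0,0,0,-0.17,0, 1,1,0,0,0,-0.17,0]'
python3 -m pendant '[0.667,0.713,-0.3,0,0,-0.04,0.2, 0.667,0.713,-0.3,0,0,-0.04,0.2, 0.667,0.713,-0.3,0,0,-0.04,0.2, 0.667,0.713,-0.3,0,0,-0.04,0.2, 0.667,0.713,-0.3,0,0,-0.04,0.2, 0.667,0.713,-0.3,0,0,-0.04,0.2, 0.667,0.713,-0.4,0,0,-0.04,0.2,0.667,0.713,-0.4,0,0,-0.04,0.2]'
python3 - <<'E'
from h import *
cv2.imwrite('pics/top2.png',get_image('top'));cv2.imwrite('pics/side2.png',get_image('side'))
s=state();print(s['position'],s['eef_rot'],s['finger_gap'])
E
```

```text
time: 1.1
position: [0.4513, -0.2268, 0.3036]
eef_rot: [-3.141, 0.0, 0.014]
ft_force: [0.2, -0.4, -0.5]
finger_gap: 0.0858
finger_force: 0.0
time: 2.1
position: [0.6487, -0.0167, 0.1822]
eef_rot: [-3.141, 0.005, -0.056]
ft_force: [-0.2, 0.2, 0.6]
finger_gap: 0.0682
finger_force: 0.0
[ 0.64978055 -0.01654618  0.18488557] [ 3.14134580e+00 -5.99169776e-04 -5.54505234e-02] 0.06854673253872413
```

View pics/top2.png

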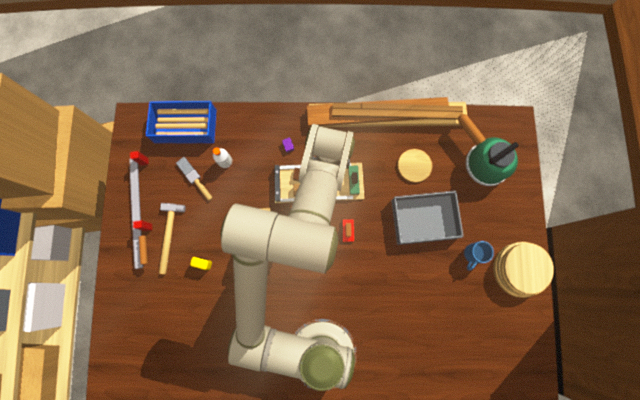

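The area the arm covered before, around (400-560, 270-390), is empty. So there are two slats and three offcuts. Grasping the orange one.

```bash
python3 -m pendant '[0,0,-0.2,0,0,0,0.15, 0,0,-0.31,0,0,0,0.15, 0,0,-0.31,0,0,0,0.15, 0,0,-0.31,0,0,0,1, 0,0,-0.31,0,0,0,1, 0,0,-0.31,0,0,0,1, 0,0,-0.31,0,0,0,1, 0,0,-0.31,0,0,0,1, 0,0,-0.31,0,0,0,1, 0,0,-0.1,0,0,0,1, 0,0,0.05,0,0,0,1, 0,0,0.05,0,0,0,1]'
```

```text
time: 3.7
position: [0.6509, -0.0154, 0.2039]
eef_rot: [3.14, -0.009, -0.054]
ft_force: [0.2, 0.4, -1.1]
finger_gap: 0.033
finger_force: 60.6
```

```bash
python3 -m pendant '[-0.4,-0.95,0,0,0,0,1, -0.4,-0.95,0,0,0,0,1, -0.4,-0.95,0,0,0,0,1, -0.4,-0.95,0,0,0,0,1, -0.4,-0.95,0,0,0,0,1, -0.4,-0.95,0,0,0,0,1, -0.4,-0.95,0,0,0,0,1]'
python3 -m pendant '[-0.127,-0.433,0,0,0,0,1, -0.127,-0.433,0,0,0,0,1, -0.127,-0.433,0,0,0,0,1, -0.127,-0.433,-0.31,0,0,0,1, -0.127,-0.433,-0.31,0,0,0,1, -0.127,-0.433,-0.31,0,0,0,1]'
```

```text
time: 4.58
position: [0.5297, -0.2999, 0.1984]
eef_rot: [-3.141, 0.001, -0.054]
ft_force: [0.8, 0.9, -0.6]
finger_gap: 0.0328
finger_force: 60.6
time: 5.32
position: [0.4922, -0.4277, 0.1038]
eef_rot: [-3.137, 0.003, -0.052]
ft_force: [0.4, 0.5, -0.4]
finger_gap: 0.0326
finger_force: 60.6
```

```bash
python3 -m pendant '[0,0,0,0,0,0,0.3, 0,0,0,0,0,0,0.3, 0,0,0,0,0,0,0.3, 0,0,0.2,0,0,0,0.3, 0,0,0.32,0,0,0,0.3, 0.25,0.95,0.32,0,0,0,0.3, 0.25,0.95,0.32,0,0,0,0.3, 0.25,0.95,0.32,0,0,0,0.3, 0.25,0.95,0.32,0,0,0,0.2, 0.25,0.95,0.32,0,0,0,0.2, 0.25,0.95,0.32,0,0,0,0.2]'
python3 -m pendant '[0.26,0.795,0,0,0,-0.026,0.2, 0.26,0.795,0,0,0,-0.026,0.2, 0.26,0.795,0,0,0,-0.026,0.2, 0.26,0.795,0,0,0,-0.026,0.2, 0.26,0.795,0,0,0,-0.026,0.2, 0.26,0.795,-0.2,0,0,-0.026,0.2, 0.26,0.795,-0.2,0,0,-0.026,0.2, 0.26,0.795,-0.2,0,0,-0.026,0.2]'
```

```text
time: 6.7
position: [0.5672, -0.1424, 0.2026]
eef_rot: [3.142, -0.001, -0.05]
ft_force: [-1.1, -0.1, -0.4]
finger_gap: 0.0686
finger_force: 0.0
time: 7.7
position: [0.6456, 0.0921, 0.1439]
eef_rot: [3.142, -0.002, -0.096]
ft_force: [-0.2, 0.5, 0.5]
finger_gap: 0.0682
finger_force: 0.0
```

```bash
python3 -m pendant '[0,0,-0.18,0,0,0,0.2, 0,0,-0.18,0,0,0,0.2, 0,0,-0.18,0,0,0,1, 0,0,-0.18,0,0,0,1, 0,0,-0.18,0,0,0,1, 0,0,-0.18,0,0,0,1, 0,0,-0.18,0,0,0,1, 0,0,-0.18,0,0,0,1, 0,0,0,0,0,0,1, 0,0,0.2,0,0,0,1, 0,0,0.2,0,0,0,1]'
python3 -m pendant '[-0.25,-0.9,0,0,0,0,1, -0.25,-0.9,0,0,0,0,1, -0.25,-0.9,0,0,0,0,1, -0.25,-0.9,0,0,0,0,1, -0.25,-0.9,0,0,0,0,1, -0.25,-0.9,0,0,0,0,1]'
python3 -m pendant '[-0.28,-0.68,0,0,0,0,1, -0.28,-0.68,0,0,0,0,1, -0.28,-0.68,0,0,0,0,1, -0.28,-0.68,0,0,0,0,1, -0.28,-0.68,-0.32,0,0,0,1, -0.28,-0.68,-0.32,0,0,0,1, -0.28,-0.68,-0.32,0,0,0,1]'
```

```text
time: 9.07
position: [0.6462, 0.0934, 0.2087]
eef_rot: [-3.141, -0.012, -0.095]
ft_force: [0.5, -0.2, -0.1]
finger_gap: 0.0306
finger_force: 60.0
time: 9.82
position: [0.5691, -0.1787, 0.2021]
eef_rot: [3.141, -0.0, -0.098]
ft_force: [0.0, 0.6, -1.2]
finger_gap: 0.0302
finger_force: 65.5
time: 10.7
position: [0.4858, -0.3791, 0.1039]
eef_rot: [-3.138, 0.004, -0.094]
ft_force: [-0.1, -0.5, -0.3]
finger_gap: 0.0304
finger_force: 65.6
```

```bash
python3 -m pendant '[0,0,0,0,0,0,0.3, 0,0,0,0,0,0,0.3, 0,0,0,0,0,0,0.3, 0,0,0.2,0,0,0,0.3, 0,0,0.32,0,0,0,0.3, 0.2,0.8,0.32,0,0,0.06,0.3, 0.2,0.8,0.32,0,0,0.06,0.3, 0.2,0.8,0.32,0,0,0.06,0.3, 0.2,0.8,0.32,0,0,0.06,0.2, 0.2,0.8,0.32,0,0,0.06,0.2]'
python3 - <<'E'
from h import *
cv2.imwrite('pics/top3.png',get_image('top'))
from d import rect
t=cv2.imread('pics/top3.png')
print(rect('top',t,(285,163,345,200),(5,145,80),(20,255,230),.040))
print('inbox',rect('top',t,(395,190,465,250),(5,100,80),(22,255,255),.036))
E
```

```text
time: 11.95
position: [0.5463, -0.137, 0.2027]
eef_rot: [-3.141, -0.001, 0.005]
ft_force: [-0.8, -0.8, -0.3]
finger_gap: 0.0684
finger_force: 0.0
[(588.1, 94.3, 40.4, 27.7, -0.9), (688.3, 97.5, 91.7, 5.2, -89.6)]
inbox [(488.7, -379.7, 46.0, 33.7, -7.1), (493.0, -428.3, 48.8, 40.2, -2.5), (461.4, -481.8, 183.5, 76.4, -3.3), (581.0, -369.5, 208.6, 23.3, -89.4)]
```

```bash
python3 -m pendant '[0.14,0.777,0,0,0,0,0.2, 0.14,0.777,0,0,0,0,0.2, 0.14,0.777,0,0,0,0,0.2, 0.14,0.777,0,0,0,0,0.2, 0.14,0.777,-0.1,0,0,0,0.2, 0.14,0.777,-0.365,0,0,0,0.2, 0.14,0.777,-0.365,0,0,0,0.2, 0.14,0.777,-0.365,0,0,0,0.2, 0.14,0.777,-0.365,0,0,0,1, 0.14,0.777,-0.365,0,0,0,1, 0.14,0.777,-0.365,0,0,0,1, 0.14,0.777,-0.365,0,0,0,1, 0.14,0.777,-0.365,0,0,0,1, 0.14,0.777,-0.365,0,0,0,1, 0.14,0.777,-0.1,0,0,0,1, 0.14,0.777,0,0,0,0,1, 0.14,0.777,0,0,0,0,1]'
python3 -m pendant '[-0.2,-0.8,0,0,0,0,1, -0.2,-0.8,0,0,0,0,1, -0.2,-0.8,0,0,0,0,1, -0.2,-0.8,0,0,0,0,1, -0.2,-0.8,0,0,0,0,1, -0.2,-0.8,0,0,0,0,1]'
python3 -m pendant '[-0.16,-0.6,0,0,0,0,1, -0.16,-0.6,0,0,0,0,1, -0.16,-0.6,0,0,0,0,1, -0.16,-0.6,0,0,0,0,1, -0.16,-0.6,-0.2,0,0,0,1, -0.16,-0.6,-0.32,0,0,0,1, -0.16,-0.6,-0.32,0,0,0,1, -0.16,-0.6,-0.32,0,0,0,1]'
```

```text
time: 14.12
position: [0.5888, 0.0925, 0.2064]
eef_rot: [3.141, -0.009, -0.0]
ft_force: [0.2, -0.5, -0.4]
finger_gap: 0.0285
finger_force: 59.5
time: 14.88
position: [0.5276, -0.1472, 0.2015]
eef_rot: [-3.141, 0.001, -0.001]
ft_force: [-0.1, 0.1, -0.1]
finger_gap: 0.0289
finger_force: 59.6
time: 15.88
position: [0.4809, -0.327, 0.1074]
eef_rot: [3.14, -0.002, 0.001]
ft_force: [0.2, 0.8, 0.9]
finger_gap: 0.029
finger_force: 59.7
```

```bash
python3 -m pendant '[0,0,0,0,0,0,0.35, 0,0,0,0,0,0,0.35, 0,0,0,0,0,0,0.35, 0,0,0.2,0,0,0,0.35, 0,0,0.35,0,0,0,0, 0,0,0.35,0,0,0,0, 0,0,0.35,0,0,0,0, 0,0,0.35,0,0,0,0]'
python3 - <<'E'
from h import *
cv2.imwrite('pics/top4.png',get_image('top'));cv2.imwrite('pics/side4.png',get_image('side'))
from d import rect
t=cv2.imread('pics/top4.png');s=cv2.imread('pics/side4.png')
a=cv2.resize(t[150:250,245:375],(780,600));cv2.imwrite('pics/c4.png',a)
print('inbox',rect('top',t,(400,195,460,245),(5,100,80),(22,255,255),.036))
print('slats',rect('top',t,(250,200,318,250),(15,80,185),(30,170,255),.018))
print('slats side',rect('side',s,(260,160,303,216),(15,80,150),(30,190,255),.014))
print('caul',rect('top',t,(338,212,362,250),(0,180,150),(20,255,255),.016))
E
```

```text
time: 16.88
position: [0.4795, -0.3274, 0.2096]
eef_rot: [-3.14, 0.002, -0.001]
ft_force: [-0.2, -0.2, -0.4]
finger_gap: 0.0853
finger_force: 0.0
inbox [(401.8, -453.6, 90.1, 23.6, -89.8), (479.3, -425.3, 25.5, 14.8, 43.9)]
slats [(460.4, 69.2, 88.3, 48.0, 11.2), (467.1, 214.4, 112.8, 48.3, 5.4)]
slats side [(467.1, 53.6, 57.1, 34.8, 11.9), (490.9, 222.0, 59.7, 47.7, 4.9)]
caul []
```

View pics/c4.png

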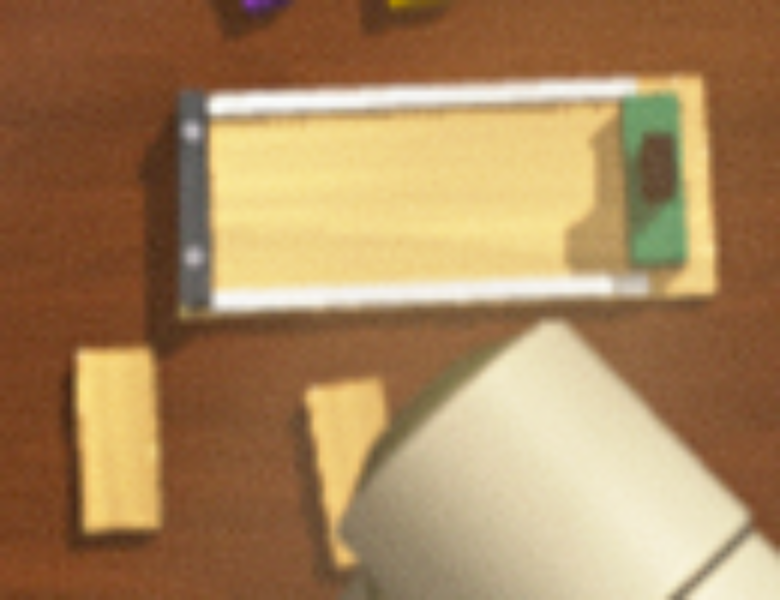

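Channel empty now: rails at crop rows ~95 and ~292, jaw at x≈655. Going for slat A (left).

```bash
python3 -m pendant '[-0.02,0.905,0,0,0,0.06,0, -0.02,0.905,0,0,0,0.06,0, -0.02,0.905,0,0,0,0.06,0, -0.02,0.905,0,0,0,0.06,0, -0.02,0.905,0,0,0,0.06,0, -0.02,0.905,0,0,0,0.06,0]'
python3 -m pendant '[-0.02,0.905,0,0,0,0,0, -0.02,0.905,0,0,0,0,0, -0.02,0.905,0,0,0,0,0, -0.02,0.905,0,0,0,0,0, -0.02,0.905,-0.2,0,0,0,0.1, -0.02,0.905,-0.2,0,0,0,0.1, -0.02,0.905,-0.2,0,0,0,0.1]'
```

```text
time: 17.73
position: [0.4736, -0.0548, 0.2106]
eef_rot: [-3.141, 0.001, 0.096]
ft_force: [-0.2, 0.3, -0.1]
finger_gap: 0.0855
finger_force: 0.0
time: 18.6
position: [0.4688, 0.2142, 0.1519]
eef_rot: [3.141, -0.001, 0.092]
ft_force: [0.4, -0.3, 1.4]
finger_gap: 0.0765
finger_force: 0.0
```

```bash
python3 -m pendant '[0,0,-0.15,0,0,0,0.1, 0,0,-0.25,0,0,0,0.1, 0,0,-0.25,0,0,0,0.1, 0,0,-0.25,0,0,0,1, 0,0,-0.25,0,0,0,1, 0,0,-0.25,0,0,0,1, 0,0,-0.25,0,0,0,1, 0,0,-0.25,0,0,0,1, 0,0,-0.2,0,0,0,1, 0,0,0.1,0,0,0,1, 0,0,0.1,0,0,0,1, 0,0,0.1,0,0,0,1]'
```

```text
time: 20.1
position: [0.4683, 0.2156, 0.184]
eef_rot: [-3.141, -0.006, 0.094]
ft_force: [-0.0, -0.2, -0.8]
finger_gap: 0.0441
finger_force: 61.7
```

```bash
python3 -m pendant '[0.504,-0.347,0,0,0,-0.028,1, 0.504,-0.347,0,0,0,-0.028,1, 0.504,-0.347,0,0,0,-0.028,1, 0.504,-0.347,0,0,0,-0.028,1, 0.504,-0.347,-0.15,0,0,-0.028,1, 0.504,-0.347,-0.24,0,0,-0.028,1, 0.504,-0.347,-0.24,0,0,-0.028,1]'
python3 - <<'E'
from h import *
cv2.imwrite('pics/top5.png',get_image('top'));s=get_image('side');t=cv2.imread('pics/top5.png')
cv2.imwrite('pics/c5.png',np.hstack([cv2.resize(s[150:250,290:380],(400,444)),cv2.resize(t[140:230,250:340],(400,444))]))
E
```

```text
time: 20.98
position: [0.6174, 0.1118, 0.1067]
eef_rot: [-3.141, 0.006, 0.05]
ft_force: [-0.5, 0.0, 0.2]
finger_gap: 0.0444
finger_force: 61.7
```

View pics/c5.png

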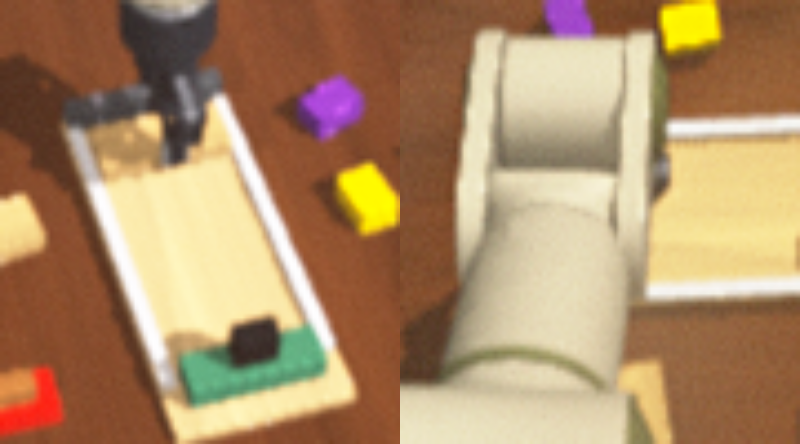

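Side view shows the slat hovering between the rails. Lowering it while watching the force.

```bash
python3 -m pendant '[0,0,-0.04,0,0,0,1, 0,0,-0.055,0,0,0,1, 0,0,-0.055,0,0,0,1, 0,0,-0.055,0,0,0,1]'
```

```text
time: 21.58
position: [0.6191, 0.1113, 0.0927]
eef_rot: [3.142, -0.0, 0.05]
ft_force: [-0.5, 0.1, 0.2]
finger_gap: 0.0443
finger_force: 61.7
```

```bash
python3 -m pendant '[0,0,-0.01,0,0,0,1, 0,0,-0.013,0,0,0,1, 0,0,-0.013,0,0,0,1]'
```

```text
time: 21.95
position: [0.6192, 0.1113, 0.0901]
eef_rot: [3.141, -0.002, 0.05]
ft_force: [-4.1, -0.6, 11.3]
finger_gap: 0.0443
finger_force: 63.0
```

```bash
python3 -m pendant '[0,0,0,0,0,0,0.34, 0,0,0,0,0,0,0.34, 0,0,0,0,0,0,0.34, 0,0,0.15,0,0,0,0.34, 0,0,0.3,0,0,0,0.34, 0,-0.5,0.3,0,0,0,0.1, -0.5,-0.5,0.3,0,0,0,0, -0.5,-0.5,0.3,0,0,0,0, -0.5,-0.5,0.3,0,0,0,0, -0.5,-0.5,0.3,0,0,0,0, -0.5,-0.5,0.3,0,0,0,0, -0.5,-0.5,0.3,0,0,0,0]'
python3 - <<'E'
from h import *
cv2.imwrite('pics/top6.png',get_image('top'));s=get_image('side');t=cv2.imread('pics/top6.png')
cv2.imwrite('pics/c6.png',np.hstack([cv2.resize(s[155:215,295:355],(400,400),interpolation=2),cv2.resize(t[150:210,265:325],(400,400),interpolation=2)]))
E
```

```text
time: 23.45
position: [0.4698, -0.0384, 0.1784]
eef_rot: [3.141, -0.001, 0.051]
ft_force: [-0.1, 0.7, 0.2]
finger_gap: 0.0855
finger_force: 0.0
```

View pics/c6.png

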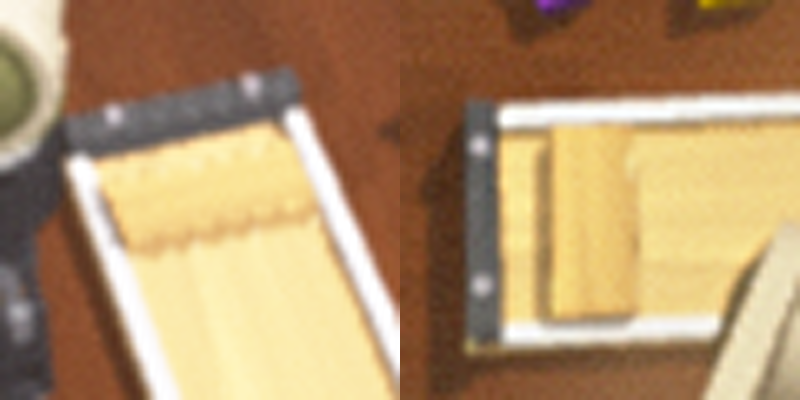

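Slat A sits flat between the rails. Slat B next.

```bash
python3 -m pendant '[-0.068,0.353,0,0,0,0.088,0.1, -0.068,0.353,0,0,0,0.088,0.1, -0.068,0.353,-0.1,0,0,0.088,0.1, -0.068,0.353,-0.25,0,0,0.088,0.1, -0.068,0.353,-0.34,0,0,0.088,0.1, -0.068,0.353,-0.34,0,0,0.088,0.1, -0.068,0.353,-0.34,0,0,0.088,0.1]'
python3 -m pendant '[0,0,0,0,0,0,1, 0,0,0,0,0,0,1, 0,0,0,0,0,0,1, 0,0,0,0,0,0,1, 0,0,0,0,0,0,1]'
python3 -m pendant '[0,0,0.05,0,0,0,1, 0,0,0.2,0,0,0,1, 0,0,0.34,0,0,0,1, 0,0,0.34,0,0,0,1, 0,0,0.34,0,0,0,1]'
```

```text
time: 24.42
position: [0.4492, 0.0673, 0.0773]
eef_rot: [3.141, -0.001, 0.188]
ft_force: [-0.2, 0.6, 0.6]
finger_gap: 0.0768
finger_force: 0.0
time: 25.05
position: [0.4489, 0.0672, 0.0777]
eef_rot: [3.141, -0.002, 0.188]
ft_force: [-1.1, 0.5, 10.9]
finger_gap: 0.0444
finger_force: 61.0
time: 25.68
position: [0.4482, 0.0672, 0.1782]
eef_rot: [-3.141, 0.0, 0.188]
ft_force: [-0.6, 0.3, -0.1]
finger_gap: 0.0441
finger_force: 62.0
```

```bash
python3 -m pendant '[0.578,-0.069,0,0,0,-0.088,1, 0.578,-0.069,0,0,0,-0.088,1, 0.578,-0.069,0,0,0,-0.088,1, 0.578,-0.069,-0.1,0,0,-0.088,1, 0.578,-0.069,-0.2,0,0,-0.088,1, 0.578,-0.069,-0.26,0,0,-0.088,1, 0.578,-0.069,-0.285,0,0,-0.088,1, 0.578,-0.069,-0.285,0,0,-0.088,1]'
```

```text
time: 26.68
position: [0.6217, 0.0465, 0.0922]
eef_rot: [-3.141, 0.002, 0.05]
ft_force: [0.7, 0.7, -1.1]
finger_gap: 0.0442
finger_force: 62.0
```

```bash
python3 -m pendant '[0,0,-0.008,0,0,0,1, 0,0,-0.012,0,0,0,1, 0,0,-0.012,0,0,0,1]'
```

```text
time: 27.05
position: [0.6221, 0.0465, 0.0898]
eef_rot: [3.142, -0.001, 0.05]
ft_force: [-0.2, 0.6, 0.3]
finger_gap: 0.0445
finger_force: 62.0
```

```bash
python3 -m pendant '[0,0,0,0,0,0,0.34, 0,0,0,0,0,0,0.34, 0,0,0,0,0,0,0.34, 0,0,0.15,0,0,0,0.34, 0,0,0.3,0,0,0,0.34, 0.027,-0.542,0.3,0,0,0,0.3, 0.027,-0.542,0.3,0,0,0,0.3, 0.027,-0.542,0.3,0,0,0,0.3, 0.027,-0.542,0.3,0,0,0,0.3, 0.027,-0.542,0.3,0,0,0,0.3]'
python3 - <<'E'
from h import *
cv2.imwrite('pics/top7.png',get_image('top'));s=get_image('side');t=cv2.imread('pics/top7.png')
cv2.imwrite('pics/c7.png',np.hstack([cv2.resize(s[155:245,295:385],(400,400),interpolation=2),cv2.resize(t[140:230,270:360],(400,400),interpolation=2)]))
E
```

```text
time: 28.3
position: [0.63, -0.1155, 0.1793]
eef_rot: [-3.141, 0.0, 0.05]
ft_force: [0.0, 0.4, -0.3]
finger_gap: 0.0599
finger_force: 0.0
```

View pics/c7.png

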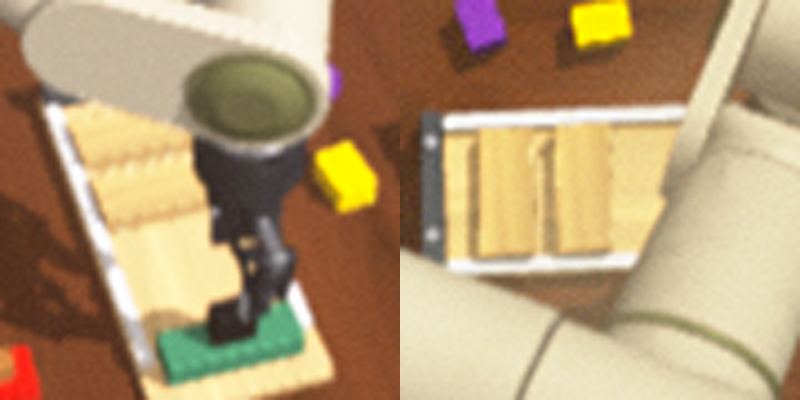

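Run:
```python
from h import *
f=lambda c,P,x0,y0:((proj(c,P)-[x0,y0])*400/90).round()
for P in((.63,-.1155,.075),(.626,-.116,.075),(.63,-.1155,.108)): print(f('side',P,295,155))
# black handle in the first side crop: top-face corners
from m import S
for p in((525,410),(583,400),(587,415),(528,430)): print(onz('side',*S(*p),.075).round(3))
print(f('side',onz('side',*S(553,415),.075),295,155))
```

```text
[235. 304.]
[230. 305.]
[237. 276.]
[ 0.612 -0.109  0.075]
[ 0.645 -0.11   0.075]
[ 0.644 -0.121  0.075]
[ 0.61  -0.123  0.075]
[230. 306.]
```

```bash
python3 -m pendant '[0,0,-0.1,0,0,0,0.3, 0,0,-0.203,0,0,0,0.3, 0,0,-0.203,0,0,0,0.3, 0,0,-0.203,0,0,0,0.3, 0,0,-0.203,0,0,0,1, 0,0,-0.203,0,0,0,1, 0,0,-0.203,0,0,0,1, 0,0,-0.203,0,0,0,1, 0,0,-0.203,0,0,0,1]'
```

```text
time: 29.52
position: [0.6303, -0.116, 0.1196]
eef_rot: [3.141, -0.001, 0.05]
ft_force: [-2.0, 2.0, 5.7]
finger_gap: 0.0191
finger_force: 59.9
```

```bash
python3 -m pendant '[-0.0025,0.05,0,0,0,0,1, -0.005,0.1,0,0,0,0,1, -0.0075,0.15,0,0,0,0,1, -0.01,0.2,0,0,0,0,1, -0.0125,0.25,0,0,0,0,1, -0.015,0.3,0,0,0,0,1, -0.0175,0.35,0,0,0,0,1, -0.02,0.4,0,0,0,0,1, -0.0225,0.45,0,0,0,0,1, -0.0235,0.47,0,0,0,0,1, -0.0235,0.47,0,0,0,0,1]'
```

```text
time: 30.9
position: [0.623, 0.0254, 0.1196]
eef_rot: [-3.142, -0.001, 0.05]
ft_force: [-2.0, 2.0, 7.7]
finger_gap: 0.0193
finger_force: 60.2
```

```bash
python3 -m pendant '[-0.001,0.02,0,0,0,0,1, -0.002,0.04,0,0,0,0,1, -0.003,0.05,0,0,0,0,1, -0.003,0.05,0,0,0,0,1]'
```

```text
time: 31.4
position: [0.6222, 0.0397, 0.1196]
eef_rot: [3.141, -0.001, 0.05]
ft_force: [-2.7, -0.1, 5.2]
finger_gap: 0.0193
finger_force: 60.1
```

```bash
python3 -m pendant '[-0.0005,0.01,0,0,0,0,1, -0.001,0.02,0,0,0,0,1, -0.001,0.02,0,0,0,0,1]'
```

```text
time: 31.78
position: [0.6219, 0.0455, 0.1196]
eef_rot: [3.141, -0.001, 0.05]
ft_force: [-2.9, -1.6, 6.0]
finger_gap: 0.019
finger_force: 60.1
```

```bash
python3 -m pendant '[-0.0005,0.01,0,0,0,0,1, -0.0005,0.01,0,0,0,0,1]'
```

```text
time: 32.02
position: [0.6218, 0.0485, 0.1196]
eef_rot: [3.141, -0.001, 0.05]
ft_force: [-2.4, -1.8, 7.3]
finger_gap: 0.0195
finger_force: 60.1
```

```bash
python3 -m pendant '[-0.0005,0.01,0,0,0,0,1, -0.0005,0.01,0,0,0,0,1]'
```

```text
time: 32.28
position: [0.6216, 0.0515, 0.1196]
eef_rot: [3.141, -0.001, 0.05]
ft_force: [-2.7, -2.3, 6.0]
finger_gap: 0.0192
finger_force: 60.1
```

```bash
python3 -m pendant '[-0.0005,0.01,0,0,0,0,1, -0.0005,0.01,0,0,0,0,1]'
```

```text
time: 32.52
position: [0.6215, 0.0541, 0.1196]
eef_rot: [3.14, -0.001, 0.05]
ft_force: [-2.1, -4.7, 7.2]
finger_gap: 0.0188
finger_force: 60.4
```

Force is starting to rise. Smaller steps from here.

```bash
python3 -m pendant '[0,0.007,0,0,0,0,1, 0,0.007,0,0,0,0,1]'
```

```text
time: 32.78
position: [0.6215, 0.0543, 0.1196]
eef_rot: [3.137, -0.0, 0.049]
ft_force: [-4.3, -14.8, 6.9]
finger_gap: 0.0192
finger_force: 60.4
```

```bash
python3 -m pendant '[0,0.006,0,0,0,0,1, 0,0.006,0,0,0,0,1]'
```

```text
time: 33.02
position: [0.6216, 0.0546, 0.1196]
eef_rot: [3.134, 0.0, 0.049]
ft_force: [-4.8, -24.0, 6.9]
finger_gap: 0.0192
finger_force: 60.5
```

Tight: 24 N and no further motion. Relaxing, releasing, and looking before I fetch the caul.

```bash
python3 -m pendant '[0,-0.013,0,0,0,0,1, 0,-0.013,0,0,0,0,0.3, 0,-0.013,0,0,0,0,0.3, 0,-0.013,0,0,0,0,0.3, 0,-0.013,0.15,0,0,0,0.3, 0,-0.013,0.3,0,0,0,0.3, -0.4,-0.5,0.3,0,0,0,0.3, -0.8,-0.98,0.3,0,0,0,0.3, -0.8,-0.98,0.3,0,0,0,0.3, -0.8,-0.98,0.3,0,0,0,0.3, -0.8,-0.98,0.3,0,0,0,0.3, -0.8,-0.98,0.3,0,0,0,0.3, -0.8,-0.98,0.3,0,0,0,0.3, -0.8,-0.98,0.3,0,0,0,0.3]'
python3 - <<'E'
from h import *
from d import rect
t=get_image('top');s=get_image('side');cv2.imwrite('pics/top8.png',t);cv2.imwrite('pics/side8.png',s)
cv2.imwrite('pics/c8.png',np.hstack([cv2.resize(s[160:220,295:355],(400,500),interpolation=2),cv2.resize(t[160:205,270:315],(400,500),interpolation=2)]))
print('caul',rect('top',t,(330,205,370,255),(0,200,150),(9,255,255),.016),rect('top',t,(330,205,370,255),(0,180,150),(20,255,255),.016),rect('top',t,(330,205,370,255),(10,150,100),(20,255,255),.038))
print('fence',rect('top',t,(270,160,290,205),(0,0,60),(180,60,150),.038))
print('green',rect('top',t,(285,160,330,200),(40,50,80),(80,255,255),.039))
E
```

```text
time: 34.78
position: [0.3815, -0.235, 0.2086]
eef_rot: [-3.141, -0.0, 0.049]
ft_force: [0.7, -0.3, 0.2]
finger_gap: 0.0597
finger_force: 0.0
caul [(442.6, -95.0, 80.2, 39.7, 2.0)] [(443.4, -94.6, 83.8, 43.4, 1.0)] [(441.6, -92.1, 48.0, 19.6, 0.9), (442.7, -99.3, 181.4, 146.0, 0.4)]
fence [(560.3, 166.3, 26.3, 19.6, 1.8), (616.3, 171.5, 74.3, 15.5, 1.9), (669.9, 172.8, 22.6, 17.3, 0.4)]
green [(620.4, 51.9, 105.7, 35.0, 2.3)]
```

View pics/c8.png

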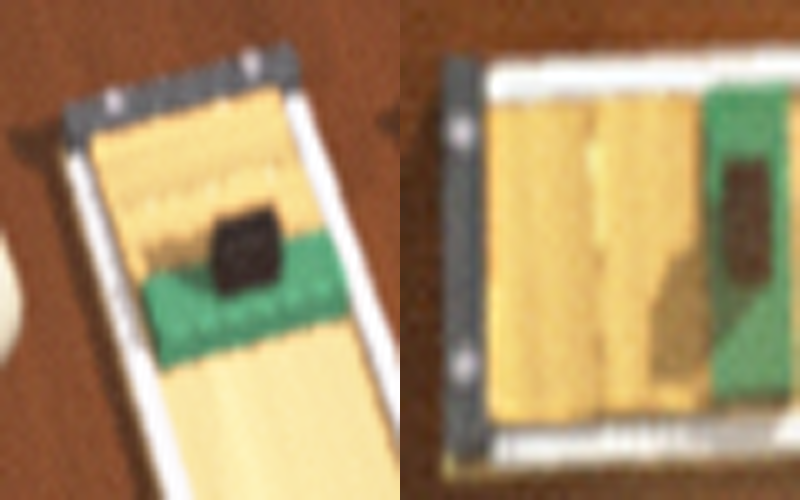

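Slats are tight: fence edge at crop x≈487, joint between the slats at 600, jaw face at 707. Picking up the caul.

```bash
python3 -m pendant '[0.206,0.472,0,0,0,-0.015,0.45, 0.206,0.472,0,0,0,-0.015,0.45, 0.206,0.472,0,0,0,-0.015,0.45, 0.206,0.472,-0.15,0,0,-0.015,0.45, 0.206,0.472,-0.3,0,0,-0.015,0.45, 0.206,0.472,-0.363,0,0,-0.015,0.45, 0.206,0.472,-0.363,0,0,-0.015,0.45]'
python3 -m pendant '[0,0,0,0,0,0,1, 0,0,0,0,0,0,1, 0,0,0,0,0,0,1, 0,0,0,0,0,0,1, 0,0,0,0,0,0,1]'
python3 -m pendant '[0,0,0.1,0,0,0,1, 0,0,0.25,0,0,0,1, 0,0,0.35,0,0,0,1, 0,0,0.35,0,0,0,1, 0,0,0.35,0,0,0,1]'
```

```text
time: 35.75
position: [0.4432, -0.0922, 0.0987]
eef_rot: [-3.14, 0.002, 0.028]
ft_force: [0.4, 0.6, 1.0]
finger_gap: 0.047
finger_force: 0.0
time: 36.38
position: [0.4436, -0.0934, 0.1008]
eef_rot: [3.141, -0.002, 0.026]
ft_force: [0.1, 3.5, 7.7]
finger_gap: 0.0186
finger_force: 59.1
time: 37.0
position: [0.4427, -0.0934, 0.2038]
eef_rot: [-3.141, 0.001, 0.026]
ft_force: [-0.5, -0.1, -2.3]
finger_gap: 0.0181
finger_force: 59.9
```

```bash
python3 -m pendant '[0.585,0.703,0,0,0,1,1, 0.585,0.703,0,0,0,1,1, 0.585,0.703,0,0,0,1,1, 0.585,0.703,0,0,0,1,1, 0.585,0.703,0,0,0,1,1, 0.585,0.703,0,0,0,1,1, 0.585,0.703,0,0,0,1,1, 0.585,0.703,0,0,0,1,1, 0.585,0.703,0,0,0,1,1, 0.585,0.703,0,0,0,1,1, 0.585,0.703,0,0,0,1,1]'
python3 -m pendant '[0,0,-0.1,0,0,0.015,1, 0,0,-0.18,0,0,0.015,1, 0,0,-0.2,0,0,0.015,1, 0,0,-0.2,0,0,0.015,1]'
python3 - <<'E'
from h import *
s=get_image('side');cv2.imwrite('pics/side9.png',s)
cv2.imwrite('pics/c9.png',cv2.resize(s[150:230,285:365],(600,600),interpolation=2))
E
```

```text
time: 38.38
position: [0.6185, 0.1173, 0.2036]
eef_rot: [-3.14, -0.0, 1.595]
ft_force: [-0.8, 0.5, -2.3]
finger_gap: 0.018
finger_force: 59.9
time: 38.88
position: [0.6188, 0.1173, 0.1448]
eef_rot: [3.142, 0.0, 1.62]
ft_force: [0.7, 0.0, -2.0]
finger_gap: 0.0178
finger_force: 59.8
```

View pics/c9.png

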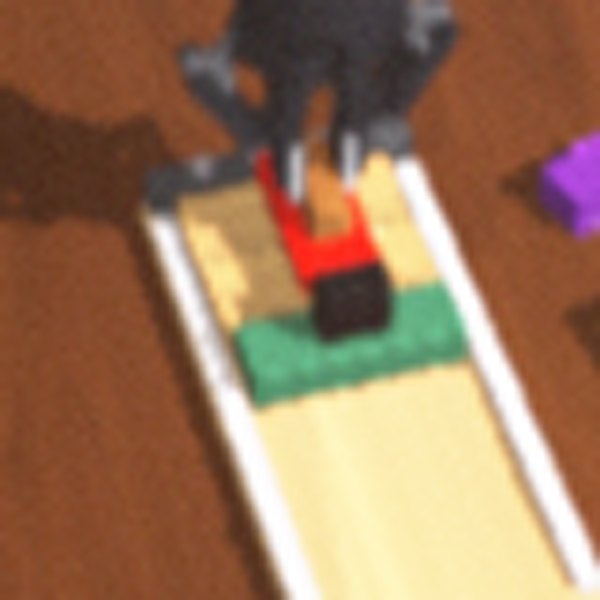

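Caul hovers lengthwise between jaw and fence. Its red end is clear of the green block, and the far end is near the fence at (265,160). Lowering while watching the force.

```bash
python3 -m pendant '[0,0,-0.02,0,0,0,1, 0,0,-0.03,0,0,0,1, 0,0,-0.03,0,0,0,1]'
```

```text
time: 39.3
position: [0.6186, 0.1173, 0.1355]
eef_rot: [-3.141, 0.0, 1.62]
ft_force: [-0.2, 0.0, -2.3]
finger_gap: 0.0183
finger_force: 59.9
```

```bash
python3 -m pendant '[0,0,-0.01,0,0,0,1, 0,0,-0.013,0,0,0,1, 0,0,-0.013,0,0,0,1]'
```

```text
time: 39.67
position: [0.6187, 0.1173, 0.1317]
eef_rot: [-3.141, -0.0, 1.62]
ft_force: [0.5, -0.6, -2.6]
finger_gap: 0.0183
finger_force: 59.9
```

No contact at the fence or jaw-top height, so it is between them. Pressing.

```bash
python3 -m pendant '[0,0,-0.007,0,0,0,1, 0,0,-0.008,0,0,0,1, 0,0,-0.008,0,0,0,1]'
```

```text
time: 40.05
position: [0.6187, 0.1173, 0.1308]
eef_rot: [3.14, 0.0, 1.621]
ft_force: [-3.2, -0.9, 8.3]
finger_gap: 0.0179
finger_force: 61.2
```

```bash
python3 -m pendant '[0,0,-0.004,0,0,0,1, 0,0,-0.004,0,0,0,1]'
```

```text
time: 40.3
position: [0.6186, 0.1173, 0.1307]
eef_rot: [3.14, 0.0, 1.621]
ft_force: [-8.1, -0.4, 16.1]
finger_gap: 0.0182
finger_force: 62.1
```

```bash
python3 -m pendant '[0,0,0,0,0,0,1, 0,0,0,0,0,0,1, 0,0,0.008,0,0,0,1, 0,0,0.009,0,0,0,0.5, 0,0,0.009,0,0,0,0.5, 0,0,0.009,0,0,0,0.5, 0,0,0.1,0,0,0,0.5, 0,0,0.3,0,0,0,0.5, -0.5,-0.5,0.4,0,0,0,0.5, -0.9,-0.95,0.4,0,0,0,0.5, -0.9,-0.95,0.4,0,0,0,0.5, -0.9,-0.95,0.4,0,0,0,0.5, -0.9,-0.95,0.4,0,0,0,0.5, -0.9,-0.95,0.4,0,0,0,0.5, -0.9,-0.95,0.4,0,0,0,0.5, -0.9,-0.95,0.4,0,0,0,0.5, -0.9,-0.95,0.4,0,0,0,0.5]'
python3 - <<'E'
from h import *
from d import rect
t=get_image('top');s=get_image('side')
print('caul',rect('top',t,(270,160,325,205),(0,200,120),(9,255,255),.046))
cv2.imwrite('pics/ca.png',np.hstack([cv2.resize(s[160:220,295:355],(400,500),interpolation=2),cv2.resize(t[160:205,270:315],(400,500),interpolation=2)]))
cv2.imwrite('pics/top10.png',t)
E
```

```text
time: 42.42
position: [0.3491, -0.1673, 0.2481]
eef_rot: [3.141, -0.0, 1.621]
ft_force: [0.5, 0.9, 0.6]
finger_gap: 0.0428
finger_force: 0.0
caul [(619.0, 112.6, 79.8, 39.6, -86.9)]
```

View pics/ca.png

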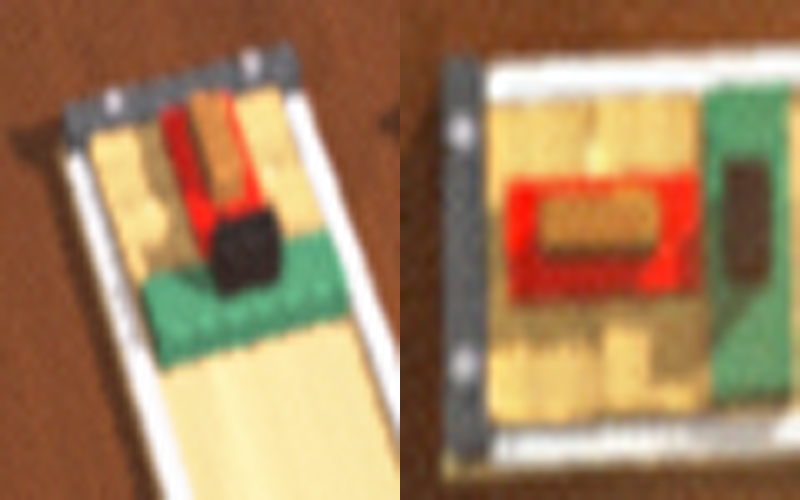

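View pics/top10.png

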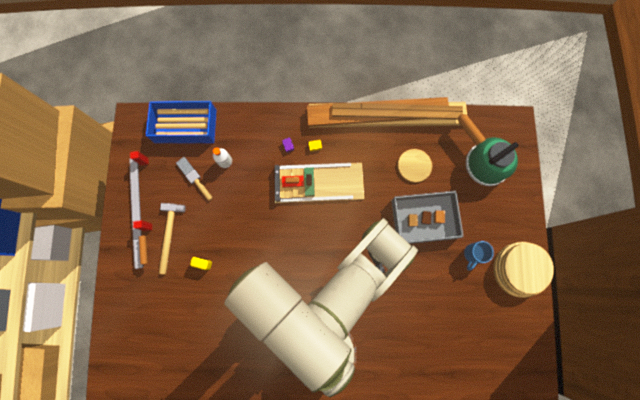

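The caul lies level on both slats, between fence and jaw (crop x 507-700). The three offcuts are in the box near (427,217), the bystanders haven't moved, and the arm is clear. Handing in.

```bash
python3 -c "from station import job_done; print(job_done())"
```

```text
the job is handed in; nothing more can be done
None
```

I handed the job in at about 42 s, but no verdict came back: three offcuts are in the scrap box, both slats are clamped tight (about 24 N on the jaw), and the caul was pressed with about 16 N and left lying level on the slats, going by the final pictures.

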